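Pack the micrometer under its retaining bar

TASK

Pack the micrometer for its trip to calibration: lay it flat in the long nest of the grey transport tray, inside the low corner rims, either way round. Then take the retaining bar from its sloping rest by the grip rib and lay it across the tray's two supports, rib up, fully down in both notches and centred, so that it bridges the micrometer. Set both down gently, without dropping or ramming them, and leave the turned shaft, the round test block and the small case alone.

Things in the scene. Friction and masses are not known exactly. Their poses are not given: they have to be found in the camera images.
- outside_micrometer: Outside micrometer lying flat, loose, 45 x 142 x 17 mm (x, y, z), 0.2 kg. Origin: underside, centre of its outline; z up, y along its length. C-shaped frame at y -1 to 71 mm, z 3 to 12, its back at x -22, open to +x. On an axis at x 14, z 8: round sleeve, 11 mm thick, y -21 to 0, then thimble, 16 mm thick, y -55 to -21. Origin belongs at tray_nest.
- micrometer_thimble (a point): Point on the axis of the micrometer's round thimble, at (14, -34, 8) mm in the micrometer's frame; 16 mm wide along the micrometer's x; a good place to grip.
- tray: Grey fixed tray, 190 x 184 x 10 mm plate; origin: underside centre, on the bench; x along the nest, y from support to support. Nest 160 x 60 mm inside (black mat), rims 8 mm high at the ends and 22 mm along each long side from the corners. Aluminium supports at y +-75 mm, 16 mm thick, 66 mm wide in x; seats 32 mm above the bench in notches 41 mm wide in x, flared cheeks to 45 mm.
- tray_nest (a point): Centre of the nest's floor, 10 mm above the bench; axes as the tray's.
- tray_seat (a point): Point midway between the two notches at the height of their seats (32 mm above the bench), over the centre of the nest; axes as the tray's. The bar's origin belongs here.
- bar: Retaining bar, loose, 0.3 kg: aluminium flat 36 x 180 x 10 mm (x, y, z) with a black grip rib on its middle, 18 mm wide in x, 70 mm long in y, 29 mm high above the flat. Origin: underside centre, z out through the rib, y along the bar. Starts on the rest, z leaning 28 degrees from vertical. When seated it clears the micrometer by 5 mm.
- bar_rib (a point): Point inside the grip rib on its midline, 32 mm above the bar's underside, 7 mm below the rib's top; where to grip across the rib.
- rest: Dark steel sloping rest, fixed, foot 74 x 150 mm (x, y); origin: centre of the foot, on the bench. Its face, 56 mm deep and sloping 28 degrees, rises towards the rest's +x and so looks up and to -x; its middle is 52 mm above the bench. A 7 mm lip holds the bar at the lower edge. The bar lies with its y along the rest's y.
- turned_shaft: Bystander: stepped turned steel shaft standing upright, 24 x 24 x 62 mm, origin under its centre.
- test_block: Bystander: round steel test block, 60 mm across, 12 mm high, origin under its centre.
- small_case: Bystander: small red and black case, 38 x 56 x 22 mm, origin under its centre.
Things that resemble listed ones, but are neither listed nor needed, are in the scene too. Of the things that look like the outside_micrometer, the larger one is meant.

How it is judged:
On the way, in this order (a step that is already met when the one before it is completed fails the run):
1. the micrometer lies flat in the nest, released, before the bar is laid on (x of outside_micrometer in the frame of tray_nest between -0.014 and 0.014 m and y of outside_micrometer in the frame of tray_nest between -0.012 and 0.012 m and z of outside_micrometer in the frame of tray_nest between -0.003 and 0.004 m and angle between outside_micrometer's own z axis and vertical below 0.08 rad and angle between the y axis of outside_micrometer and the x axis of tray, either way round below 0.25 rad and contact force between outside_micrometer and the fingers below 0.1 N and linear speed of outside_micrometer below 0.02 m/s), for 0.2 s.
2. the bar lies in both notches, released (y of bar in the frame of tray_seat between -0.01 and 0.01 m and x of bar in the frame of tray_seat between -0.006 and 0.006 m and z of bar in the frame of tray_seat between -0.003 and 0.003 m and angle between bar's own z axis and vertical below 0.04 rad and angle between the y axis of bar and the y axis of tray, either way round below 0.06 rad and contact force between bar and the fingers below 0.1 N and linear speed of bar below 0.02 m/s), for 0.2 s.
At the end, for the whole second after the job is handed in: Micrometer flat on the nest floor inside the rims (within 14 mm along, 12 mm across, 4 mm up, 0.08 rad tilt, 0.25 rad yaw). Bar rib up in both notches (within 3 mm of seat height, 0.04 rad tilt, 0.06 rad yaw, 10 mm lengthwise, 6 mm across). Both released, at rest (all of step 1 and all of step 2); the robot touches nothing.
It fails at once if the micrometer is dropped or rammed into the tray (over 60 N) (contact force between outside_micrometer and tray above 60 N).
It fails at once if the bar is dropped or rammed onto the tray (over 80 N) (contact force between bar and tray above 80 N).
It fails at once if the bar hits the micrometer hard (over 40 N) (contact force between bar and outside_micrometer above 40 N).
It fails at once if the turned shaft, the test block or the small case is moved more than 30 mm or tipped (distance of any of turned_shaft, test_block, small_case from where it was at the start of the episode above 0.03 m or angle between any of turned_shaft, test_block, small_case's own z axis and vertical above 0.4 rad).
It also fails if it takes over 58 s, if anything falls off the work surface, if the arm or the gripper's body presses on something with over 40 N, if the wrist force passes 120 N, or if a joint passes its speed limit or range.

ROBOT

A 6-joint arm with a two-finger parallel gripper is mounted at the origin on a cart in front of the work surface, level with it; the furniture and walls round the work are solid. World frame = base frame: x ahead of the robot, y to its left, z up, the work surface at z = 0. Lengths are in m, angles in rad, forces in N, time in s.
With the tool pointing down it reaches from about 0.25 to 0.775 m from the base axis. Payload 4 kg.
Tool frame: the origin (TCP) lies at the very end of the fingers, on their centre line; the grasp point (between the pads) lies hold_point_z behind it (hold_point_z is the distance from the TCP to the grasp point, in m); z points along the fingers, y is the direction in which the jaws open and shut (so a half turn about z gives the same grasp; the last joint's range is limited). The gripper opens to 94 mm and grips with 3 to 60 N. Pads are 16 mm wide; open, the fingers measure 119 mm over their backs; the gripper's body (75 mm by 177 mm) begins 78 mm behind the grasp point.
Start: joints at [-1.384, 0.087, 1.371, -0, 1.684, -0.103], TCP at [0.157, -0.527, 0.172] pointing down, gripper open.
Joint ranges: [-3.1, 3.1], [-0.76, 2.03], [0.27, 2.55], [-1.08, 4.22], [0.17, 2.65], [-2.57, 2.57]. Speed limits (rad/s): [2.79, 2.79, 3.14, 3.14, 3.14, 3.14].

INTERFACE

Orientations are given as [roll, pitch, yaw] about the fixed x, y, z axes, in that order (R = Rz(yaw) Ry(pitch) Rx(roll)).
In Python, from bench import * gives the robot as it stands.
- The arm moves only by the tool step_arm, never from a script. Its argument "increments" is text: rows parted by semicolons, each of 6 numbers parted by spaces: the shift along the tool's x, y, z in cm, then the turn, a rotation vector about the tool's x, y, z in rad. A call has 1 to 5 rows; each row shifts and turns the commanded pose from where the row before left it, along the tool's axes as they then stand; what a row does not reach is not made up. A row lasts 1/10 s, in which the tool goes at most 50 mm and 8.59 degrees, less where a joint would pass 70% of its speed; a pose out of reach is approached as far as the arm can. A call is refused whole if a number of a shift passes 5 or a number of a turn 0.15, either way. A call with a gripper value outside its range is refused whole. "claw" is the gripper's target within -1 to 1 (shut at 1, half-way at 0, fully open at -1), set as the call begins (left out, the last holds). The fingers move at their own pace and stop on an object; the grip force is fixed at half the most. Time passes only in rows, so rows that do not move let the fingers close. It gives the time, the measured TCP pose, the force and the opening at its end, in the units of the state.
- get_obs(): the state, without advancing time (a new reading comes with each control period).
- snapshot(name): name is "scene" or "top"; returns the picture (384x512x3 uint8, red, green, blue); there is no depth.
- calibration(name): a dict with "camera_matrix" (3x3 intrinsics, pixels), "k1" (the pictures are not rectified: a ray, as slopes to the right and down, at radius r is drawn at 1 + k1 r^2 times it, then the intrinsics apply), "eye" and "orientation" of the camera in the world. Camera axes: x right, y up, looking along -z (the intrinsics and any distortion apply to the point x, -y, -z); pixel columns grow to the right and rows downward; lengths in m; the calibration is good to about 2 mm. A picture is of the moment at which its call begins. calibration takes no time and is no camera call.
- close_job(): hands the job in, once; it reports no verdict.
The state is a dict: "time": time; "joint_positions": joint angles; "qvel": joint speeds; "joint_torque": joint torques, N m; "tool_pos": TCP position; "ee_rot": TCP orientation; "wrist_force": force on the tool from outside, world axes, zero at the start; "wrist_torque": the same for the moment, N m; "width": finger opening in m.
Only numpy, scipy, OpenCV 4.12 (cv2) and the standard library are available. Lean on these libraries where they do the work, as an engineer would, in place of code of your own. Each camera call takes 0.05 s, during which the arm holds its last target. There are 200 camera calls.

## Working session

There is one attempt and no reset: what is moved stays moved. The work goes in short steps, Python scripts to look and compute and a tool call to move; the robot and the scene stay as the last step left them, time stands still between calls to the robot, and variables do not carry over. Pictures are saved under pics/ and viewed, about 8 in all and at most 12, crops included, and the job is handed in when it is done.

Besides the shell and the picture viewer there is one more tool, called after ">>>" as name(argument=value, ...) on one line, values as JSON. step_arm: Moves the arm, as the interface text tells. Its arguments: {"type":"object","properties":{"increments":{"type":"string"},"claw":{"type":"number"}},"required":["increments"]}

```bash
ls; mkdir -p pics
python3 - <<'E'
from bench import *
import cv2
for n in("scene","top"):
    cv2.imwrite(f"pics/{n}0.png",snapshot(n)[:,:,::-1]); print(n,calibration(n))
print(get_obs())
E
```

```text
pics
scene {'camera_matrix': array([[358.71528537,   0.        , 256.17361471],
       [  0.        , 358.71528537, 191.22370385],
       [  0.        ,   0.        ,   1.        ]]), 'k1': -0.09760796280957451, 'eye': array([-0.09891351,  0.70091136,  0.83444132]), 'orientation': array([ 8.68606768e-01,  4.07541343e-04, -2.22112711e+00])}
top {'camera_matrix': array([[382.51829767,   0.        , 253.73644957],
       [  0.        , 382.51829767, 201.2331259 ],
       [  0.        ,   0.        ,   1.        ]]), 'k1': -0.019230703016296924, 'eye': array([0.38404809, 0.17299953, 1.26713142]), 'orientation': array([ 0.16592968,  0.00643096, -1.57293935])}
{'time': 0.1, 'joint_positions': array([-1.38409875e+00,  8.79032820e-02,  1.37208009e+00,  3.26551290e-06,
        1.68356902e+00, -1.03079993e-01]), 'qvel': array([-0.00012436, -0.00072252, -0.00350562, -0.00093538,  0.00113446,
       -0.0017515 ]), 'joint_torque': array([ 1.37934705e-03, -3.41251552e+01, -3.03302515e+01,  7.19945971e-02,
        3.04779969e-02, -1.05986389e-04]), 'tool_pos': array([ 0.15706293, -0.52653285,  0.17132082]), 'ee_rot': array([-3.13964365e+00, -2.04880063e-04,  2.89777739e-01]), 'wrist_force': array([-0.16130271,  0.02220741,  0.34301186]), 'wrist_torque': array([ 0.02170107, -0.05040753,  0.03443557]), 'width': 0.09402639729956118}
```

View images.

View pics/scene0.png

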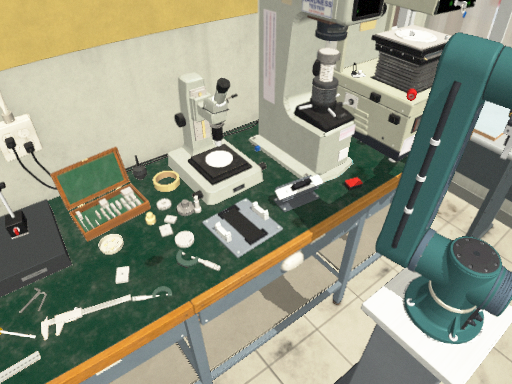

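View pics/top0.png

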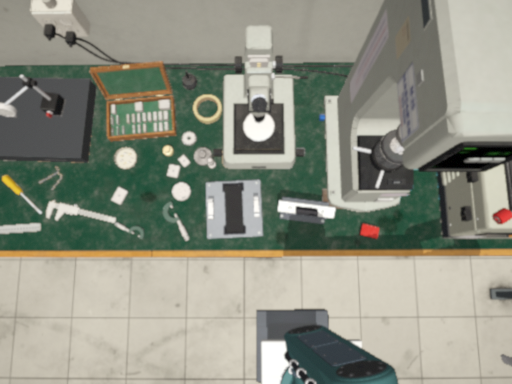

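```bash
python3 -c "
import bench
print([n for n in dir(bench) if n[0]!='_']); print(getattr(bench,'hold_point_z',None))"
```

```text
['IKError', 'calibration', 'close_job', 'get_obs', 'hold_point_z', 'snapshot']
0.0188
```

```bash
cat > h.py <<'E'
import numpy as np, cv2
from bench import *
from scipy.spatial.transform import Rotation as Ro
def cam(n):
    c=calibration(n); return c["camera_matrix"],c["k1"],c["eye"],Ro.from_euler("xyz",c["orientation"]).as_matrix()
def proj(n,P):
    K,k,e,R=cam(n); q=(np.atleast_2d(P)-e)@R; s=q[:,:2]/-q[:,2:]*[1,-1]
    s=s*(1+k*(s**2).sum(1,keepdims=True)); return s*[K[0,0],K[1,1]]+K[:2,2]
def unproj(n,uv,z):
    K,k,e,R=cam(n); d=(np.atleast_2d(uv)-K[:2,2])/[K[0,0],K[1,1]]; s=d.copy()
    for _ in range(20): s=d/(1+k*(s**2).sum(1,keepdims=True))
    r=np.c_[s[:,0],-s[:,1],-np.ones(len(s))]@R.T
    return e+r*((z-e[2])/r[:,2:])
E
python3 - <<'E'
import cv2,numpy as np
a=cv2.imread("pics/top0.png")[170:250,150:350]; b=cv2.imread("pics/scene0.png")[170:240,170:370]
f=lambda i:cv2.resize(i,None,fx=4,fy=4,interpolation=cv2.INTER_CUBIC)
cv2.imwrite("pics/c1.png",np.vstack([f(a),f(b)]))
a=cv2.imread("pics/top0.png")[190:245,150:200]; b=cv2.imread("pics/scene0.png")[240:275,170:230]
E
```

```text
(no output)
```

View pics/c1.png

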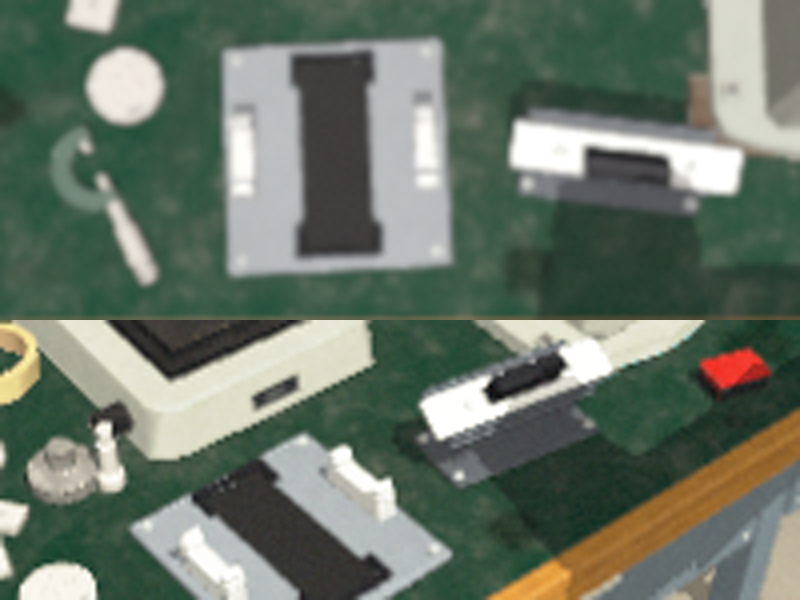

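```bash
cat > fit.py <<'E'
from h import *
from scipy.optimize import least_squares
T=lambda p:((np.array(p,float)+.5)/4-.5)+[150,170]
S=lambda p:((np.array(p,float)-[0,320]+.5)/4-.5)+170
def pose(v,tilt=0):  # x,y,z,yaw
    return np.array(v[:3]),Ro.from_euler("ZY",[v[3],tilt]).as_matrix()
def fit(obs,v0,free,tilt=0):
    free=list(free); v0=np.array(v0,float)
    def res(f,):
        v=v0.copy(); v[free]=f; t,R=pose(v,tilt)
        return np.concatenate([(proj(n,np.array(P)/1000@R.T+t)-uv).ravel() for n,P,uv in obs])
    s=least_squares(res,v0[free]); v0[free]=s.x; return v0,res(s.x).reshape(-1,2)
tray,r1=fit([("top",[[95,92,10],[95,-92,10],[-95,-92,10],[-95,92,10]],T([[223,47],[441,39],[452,263],[229,275]])),
 ("scene",[[95,92,10],[95,-92,10],[-95,-92,10]][:0] or [[-95,-92,10]],S([[451,553]]))],[.38,.25,0,0],[0,1,3])
bar,r2=fit([("top",[[18,90,10],[18,-90,10],[-18,-90,10],[-18,90,10]],T([[515,118],[745,152],[740,195],[510,165]])),
 ("scene",[[18,90,10],[-18,90,10],[18,-90,10],[-18,-90,10]],S([[420,403],[433,440],[598,340],[610,370]]))],[.38,0,.047,0],[0,1,2,3],-np.radians(28))
mic,r3=fit([("top",[[14,-71,8],[14,0,8],[14,71,10],[-22,35,10]],T([[152,284],[101,180],[80,126],[51,165]]))],[.38,.4,0,.3],[0,1,3])
E
python3 - <<'E'
from fit import *
np.set_printoptions(precision=4,suppress=True)
print("tray",tray,r1.round(1).tolist());print("bar",bar,r2.round(1).tolist());print("mic",mic,r3.round(1).tolist())
def draw(im,n,v,tilt,polys,off,s):
    t,R=pose(v,tilt)
    for P in polys:
        q=(proj(n,np.array(P)/1000@R.T+t)-off+.5)*s-.5
        cv2.polylines(im,[np.round(q*8).astype(int).reshape(-1,1,2)],True,(0,0,255),1,cv2.LINE_AA,3)
box=lambda x0,x1,y0,y1,z:[[x0,y0,z],[x1,y0,z],[x1,y1,z],[x0,y1,z]]
M=[box(-22,22,-1,71,12),box(6,22,-55,-21,8),box(8.5,19.5,-21,0,8),box(9,19,-71,-55,8)]
B=[box(-18,18,-90,90,10),box(-18,18,-90,90,0),box(-9,9,-35,35,39)]
Tr=[box(-95,95,-92,92,10),box(-80,80,-30,30,10),box(-33,33,67,83,32),box(-33,33,-83,-67,32)]
def crop(n,x0,x1,y0,y1,s):
    im=cv2.resize(cv2.imread(f"pics/{n}0.png")[y0:y1,x0:x1],None,fx=s,fy=s,interpolation=cv2.INTER_CUBIC)
    for v,t,p in((mic,0,M),(tray,0,Tr),(bar,-np.radians(28),B)): draw(im,n,v,t,p,[x0,y0],s)
    return im
a=np.hstack([crop("top",155,205,195,245,6),crop("scene",172,232,242,276,6)[:, :] if 0 else crop("scene",172,230,235,285,6)])
b=np.hstack([crop("top",270,340,190,230,5),crop("scene",265,335,170,210,5)])
c=np.zeros((600,800,3),np.uint8); c[:300,:a.shape[1]]=a; c[300:500,:700]=b
cv2.imwrite("pics/ov.png",c[:500])
E
```

```text
tray [0.5717 0.248  0.     0.0434] [[-0.2, 0.1], [-0.1, -0.4], [-0.1, 0.0], [-0.3, -0.4], [0.9, 0.1]]
bar [ 0.5661  0.0127  0.0503 -0.1464] [[0.6, 0.4], [-0.6, -0.2], [-1.5, -0.4], [0.2, -0.8], [-0.0, -0.3], [1.5, -0.2], [-0.8, -0.5], [1.1, 0.8]]
mic [ 0.5334  0.4478  0.     -1.1483] [[-2.2, -3.1], [2.3, 3.4], [-0.7, -2.4], [0.7, 2.0]]
```

View pics/ov.png

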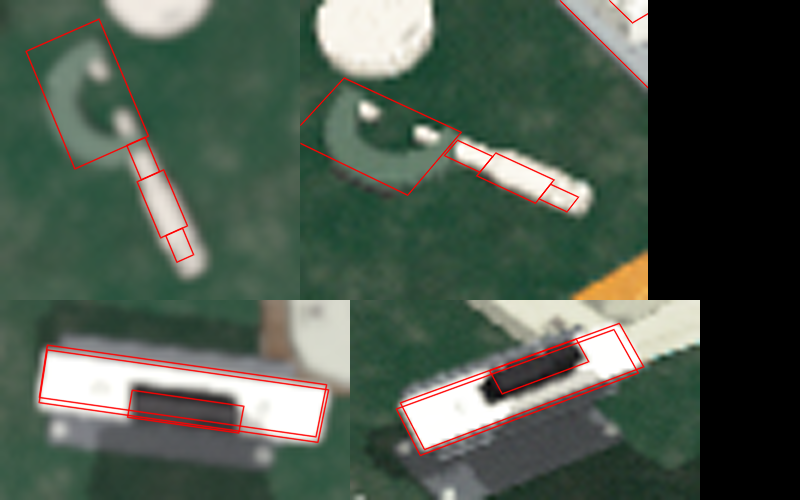

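```bash
cat >> fit.py <<'E'
U=lambda p:((np.array(p,float)+.5)/6-.5)+[155,195]
V=lambda p:((np.array(p,float)-[300,0]+.5)/6-.5)+[172,235]
mic,r3=fit([("top",[[14,-71,8],[14,-38,8],[14,5,8],[14,62,8]],U([[195,276],[164,211],[122,121],[94,62]])),
 ("scene",[[14,-71,8],[14,5,8],[14,62,8]],V([[592,204],[425,134],[365,108]]))],[.53,.44,0,-1.15],[0,1,3])
def go(p,R):
    o=get_obs(); R0=Ro.from_euler("xyz",o["ee_rot"]).as_matrix()
    print("tcp",o["tool_pos"].round(4),"d cm (tool)",(R0.T@(np.array(p)-o["tool_pos"])*100).round(2),"rot",Ro.from_matrix(R0.T@R).as_rotvec().round(3))
down=lambda psi:Ro.from_euler("xyz",[np.pi,0,psi]).as_matrix()
E
python3 - <<'E'
from fit import *
np.set_printoptions(precision=4,suppress=True)
print(mic,r3.round(1).tolist())
t,R=pose(mic); g=R@[.014,-.034,.008]+t; print(g)
go([g[0],g[1],.16],down(mic[3]+np.pi/2))
E
```

```text
[ 0.529   0.4464  0.     -1.1125] [[-0.7, -2.1], [0.3, -0.3], [1.9, 3.1], [-0.5, -2.2], [-1.7, 0.0], [3.8, 2.3], [-2.1, -0.2]]
[0.5047 0.4188 0.008 ]
tcp [ 0.1571 -0.5265  0.1713] d cm (tool) [ 60.33 -80.66   1.3 ] rot [-0.002 -0.    -0.168]
```

```bash
sed -i 's/\[14,5,8\],\[14,62,8\]/[14,22,8],[14,58,8]/g' fit.py
python3 - <<'E'
from fit import *
np.set_printoptions(precision=4,suppress=True)
print(mic,r3.round(1).tolist())
t,R=pose(mic); g=R@[.014,-.034,.008]+t; print(g)
go([g[0],g[1],.16],down(mic[3]+np.pi/2))
E
```

```text
[ 0.5256  0.4447  0.     -1.1098] [[-0.1, -1.2], [0.8, 0.7], [0.3, -0.4], [0.5, -0.1], [-0.6, 0.5], [0.1, 0.7], [0.0, 0.8]]
[0.5014 0.417  0.008 ]
tcp [ 0.1571 -0.5265  0.1713] d cm (tool) [ 59.96 -80.58   1.3 ] rot [-0.002 -0.    -0.171]
```

>>> step_arm(increments="2.7 -3.6 0 0 0 0;2.7 -3.6 0 0 0 0;2.7 -3.6 0 0 0 0;2.7 -3.6 0 0 0 0;2.7 -3.6 0 0 0 0", claw=-0.2)

```text
time: 0.6
tool_pos: [0.2352, -0.3141, 0.1718]
ee_rot: [-3.141, -0.0, 0.289]
wrist_force: [0.4, -1.3, 0.5]
width: 0.0582
```

>>> step_arm(increments="2.7 -3.6 0 0 0 0;2.7 -3.6 0 0 0 0;2.7 -3.6 0 0 0 0;2.7 -3.6 0 0 0 0;2.7 -3.6 0 0 0 0")

```text
time: 1.1
tool_pos: [0.313, -0.1032, 0.1721]
ee_rot: [3.141, -0.0, 0.289]
wrist_force: [0.5, 0.5, 0.6]
width: 0.0563
```

>>> step_arm(increments="2.7 -3.6 0 0 0 0;2.7 -3.6 0 0 0 0;2.7 -3.6 0 0 0 0;2.7 -3.6 0 0 0 0;2.7 -3.6 0 0 0 0")

```text
time: 1.6
tool_pos: [0.3909, 0.1081, 0.172]
ee_rot: [3.141, 0.0, 0.29]
wrist_force: [-0.1, -0.7, -0.6]
width: 0.0564
```

>>> step_arm(increments="2.7 -3.6 0 0 0 0;2.7 -3.6 0 0 0 0;2.7 -3.6 0 0 0 0;2.7 -3.6 0 0 0 0;2.7 -3.6 0 0 0 0")

```text
time: 2.1
tool_pos: [0.4689, 0.319, 0.1716]
ee_rot: [3.141, 0.001, 0.29]
wrist_force: [0.5, -0.1, 0.1]
width: 0.0563
```

```bash
cat > gm.py <<'E'
from fit import *
import sys
t,R=pose(mic); g=R@[.014,-.034,.008]+t
go([g[0],g[1],float(sys.argv[1])],down(mic[3]+np.pi/2)); o=get_obs(); print(o["time"],o["width"],o["joint_positions"].round(2))
E
python3 gm.py .1
```

```text
tcp [0.4689 0.319  0.1716] d cm (tool) [ 5.93 -8.47  7.15] rot [ 0.     0.001 -0.171]
2.1 0.05632287693811414 [ 0.5   0.13  1.33 -0.    1.69  1.78]
```

>>> step_arm(increments="2 -2.8 2.4 0 0 0;2 -2.8 2.4 0 0 0;1.9 -2.8 2.3 0 0 0;0 0 0 0 0 -0.085;0 0 0 0 0 -0.085")

```text
time: 2.6
tool_pos: [0.5002, 0.4148, 0.0977]
ee_rot: [3.141, 0.006, 0.465]
wrist_force: [-0.8, -0.1, 0.9]
width: 0.0565
```

>>> step_arm(increments="0 0 0 0 0 0;0 0 0 0 0 0")

```text
time: 2.8
tool_pos: [0.5013, 0.4144, 0.101]
ee_rot: [3.141, 0.001, 0.458]
wrist_force: [-0.2, -0.2, -0.3]
width: 0.0565
```

```bash
python3 gm.py .004
python3 - <<'E'
from h import *
f=lambda i:cv2.resize(i,None,fx=5,fy=5,interpolation=cv2.INTER_CUBIC)
a=snapshot("top")[195:245,150:220,::-1];b=snapshot("scene")[215:285,172:252,::-1]
c=np.zeros((350,750,3),np.uint8);c[:250,:350]=f(a);c[:,350:]=f(b);cv2.imwrite("pics/m1.png",c)
E
```

```text
tcp [0.5013 0.4144 0.101 ] d cm (tool) [ 0.13 -0.23  9.7 ] rot [ 0.     0.001 -0.003]
2.8 0.05651456762416451 [ 0.6   0.33  1.22 -0.    1.59  1.72]
```

View pics/m1.png

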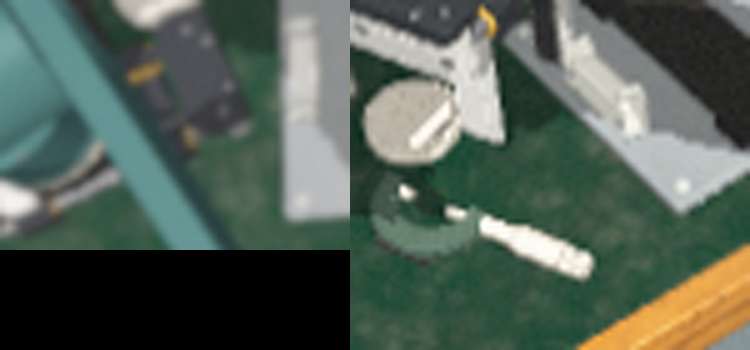

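>>> step_arm(increments="0.1 -0.2 2 0 0 0;0 0 2 0 0 0;0 0 2 0 0 0;0 0 1.5 0 0 0;0 0 1 0 0 0")

```text
time: 3.4
tool_pos: [0.501, 0.4162, 0.015]
ee_rot: [3.141, 0.001, 0.459]
wrist_force: [0.2, 0.7, 0.3]
width: 0.0568
```

>>> step_arm(increments="0 0 0.6 0 0 0;0 0 0.4 0 0 0;0 0 0.1 0 0 0;0 0 0 0 0 0")

```text
time: 3.8
tool_pos: [0.5018, 0.4171, 0.006]
ee_rot: [-3.141, -0.001, 0.46]
wrist_force: [-0.3, 0.3, 0.5]
width: 0.0563
```

>>> step_arm(increments="0 0 0 0 0 0;0 0 0 0 0 0;0 0 0 0 0 0;0 0 0 0 0 0;0 0 0 0 0 0", claw=1)

```text
time: 4.3
tool_pos: [0.5015, 0.4168, 0.0054]
ee_rot: [3.142, -0.0, 0.46]
wrist_force: [-0.5, -0.8, -0.3]
width: 0.0197
```

```bash
python3 gm.py .004
python3 - <<'E'
from h import *
f=lambda i:cv2.resize(i,None,fx=5,fy=5,interpolation=cv2.INTER_CUBIC)
cv2.imwrite("pics/m2.png",f(snapshot("scene")[215:285,172:252,::-1]))
E
```

```text
tcp [0.5015 0.4168 0.0054] d cm (tool) [ 0.01 -0.02  0.14] rot [ 0.    -0.    -0.001]
4.3 0.01967250130737181 [ 0.61  0.39  1.34 -0.    1.41  1.72]
```

View pics/m2.png

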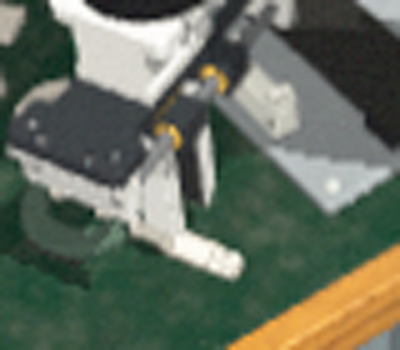

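>>> step_arm(increments="0 0 0 0 0 0;0 0 0.15 0 0 0;0 0 0.1 0 0 0;0 0 0 0 0 0", claw=0.4)

```text
time: 4.75
tool_pos: [0.5012, 0.4166, 0.0024]
ee_rot: [3.141, 0.001, 0.46]
wrist_force: [-0.1, -0.2, 0.5]
width: 0.028
```

>>> step_arm(increments="0 0 0 0 0 0;0 0 0 0 0 0;0 0 0 0 0 0;0 0 0 0 0 0;0 0 0 0 0 0", claw=1)

```text
time: 5.25
tool_pos: [0.5015, 0.4168, 0.0028]
ee_rot: [3.142, -0.0, 0.46]
wrist_force: [-0.8, 0.3, 0.4]
width: 0.0004
```

>>> step_arm(increments="0 0 0 0 0 0;0 0 0 0 0 0;0 0 -0.2 0 0 0;0 0 -0.3 0 0 0;0 0 -0.5 0 0 0")

```text
time: 5.75
tool_pos: [0.5013, 0.4167, 0.0129]
ee_rot: [3.141, 0.001, 0.46]
wrist_force: [0.9, 0.2, -0.3]
width: 0.0005
```

>>> step_arm(increments="0 0 -0.8 0 0 0;0 0 -1.2 0 0 0;0 0 -1.2 0 0 0;0 0 -1.5 0 0 0;0 0 -1.5 0 0 0")

```text
time: 6.25
tool_pos: [0.5017, 0.4169, 0.0767]
ee_rot: [-3.142, -0.001, 0.46]
wrist_force: [-0.8, 0.4, -0.5]
width: 0.0005
```

```bash
python3 gm.py .08
python3 - <<'E'
from h import *
f=lambda i:cv2.resize(i,None,fx=5,fy=5,interpolation=cv2.INTER_CUBIC)
cv2.imwrite("pics/m3.png",f(snapshot("scene")[195:275,162:252,::-1]))
E
```

```text
tcp [0.5017 0.4169 0.0767] d cm (tool) [-0.02 -0.02 -0.33] rot [-0.    -0.001 -0.001]
6.25 0.0004625947144940878 [ 0.61  0.35  1.25 -0.    1.54  1.72]
```

View pics/m3.png

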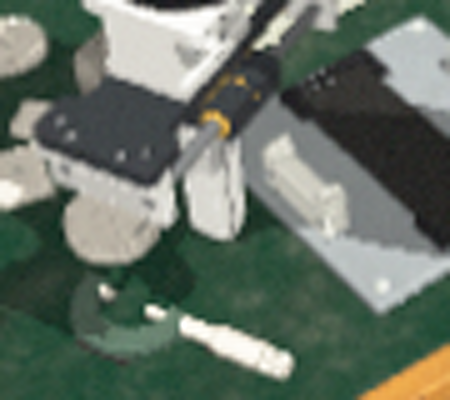

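Run:
```python
from fit import *
np.set_printoptions(precision=4,suppress=True)
print(proj("scene",[[.5017,.4169,.0767],[.5015,.4168,.0028],[.5014,.417,.008]]))
p=lambda q:unproj("scene",np.array([q],float)/5+[162,195],.008)[0]
for q in ([292,365],[255,350],[190,325],[155,313],[103,292]): print(p(q))
print([unproj("top",U([q]),.008)[0] for q in ([195,276],[164,211],[122,121],[94,62])])
t,R=pose(mic);print(t+R@[.014,-.071,.008],t+R@[.014,.058,.008])
```

```text
[[206.4294 248.7292]
 [208.876  265.4837]
 [208.6747 264.4151]]
[0.4702 0.3969 0.008 ]
[0.4921 0.4081 0.008 ]
[0.5305 0.4288 0.008 ]
[0.5507 0.4408 0.008 ]
[0.5833 0.4577 0.008 ]
[array([0.4645, 0.4   , 0.008 ]), array([0.5002, 0.4181, 0.008 ]), array([0.5502, 0.4428, 0.008 ]), array([0.5834, 0.4595, 0.008 ])]
[0.4683 0.4006 0.008 ] [0.5838 0.458  0.008 ]
```

Run:
```python
from fit import *
def ov(f,x,off,pos,psi,w):
    im=cv2.imread(f); im=im[:, x:] if x else im
    R=down(psi)
    for s in(1,-1):
        q=np.array([[a,s*w/2,z] for a,z in((-.008,0),(.008,0),(.008,-.05),(-.008,-.05))])@R.T+pos
        q=(proj("scene",q)-off+.5)*5-.5
        cv2.polylines(im,[q.round().astype(int)],True,(0,0,255) if s>0 else (255,0,255),1)
    return im
ims=[ov("pics/m1.png",350,[172,215],[.5013,.4144,.101],.458,.0565),ov("pics/m2.png",0,[172,215],[.5015,.4168,.0054],.46,.0197),ov("pics/m3.png",0,[162,195],[.5017,.4169,.0767],.46,.0005)]
c=np.zeros((600,800,3),np.uint8)
c[:280,:400]=ims[0][:280];c[:280,400:]=ims[1][:280];c[280:280+320,:450]=ims[2][:320]
cv2.imwrite("pics/ov2.png",c)
```

```text
(no output)
```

View pics/ov2.png

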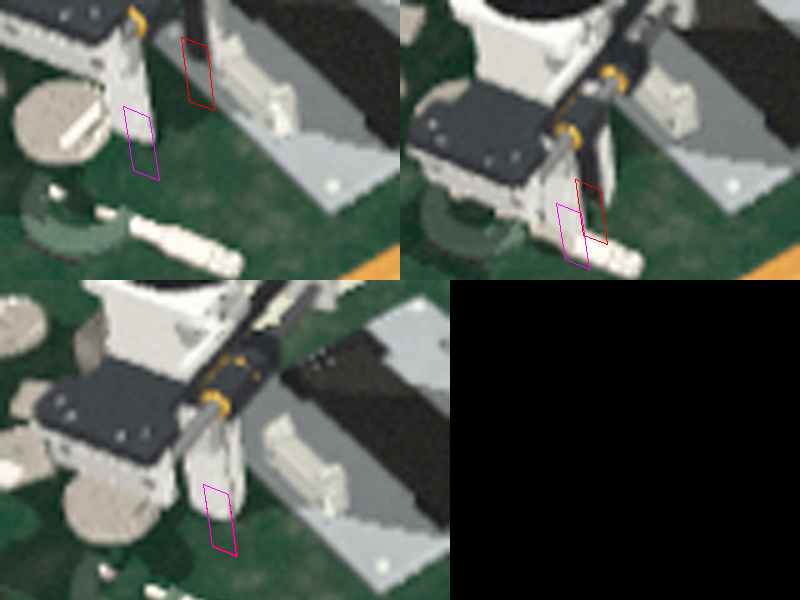

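>>> step_arm(increments="0 0 1.5 0 0 0;0 0 1.5 0 0 0;0 0 1.5 0 0 0;0 0 1.5 0 0 0;0 0 1 0 0 0", claw=0)

```text
time: 6.8
tool_pos: [0.4998, 0.4156, 0.001]
ee_rot: [3.141, 0.005, 0.46]
wrist_force: [0.7, 0.0, -0.4]
width: 0.0369
```

>>> step_arm(increments="0 0 0.4 0 0 0;0 0 0.3 0 0 0;0 0 0.3 0 0 0;0 0 0 0 0 0")

```text
time: 7.2
tool_pos: [0.5017, 0.4169, -0.0049]
ee_rot: [-3.142, -0.001, 0.46]
wrist_force: [0.2, -0.1, -0.7]
width: 0.0473
```

>>> step_arm(increments="0 0 0.3 0 0 0;0 0 0.2 0 0 0;0 0 0 0 0 0")

```text
time: 7.5
tool_pos: [0.5013, 0.4167, -0.0104]
ee_rot: [3.141, 0.0, 0.46]
wrist_force: [-0.7, 0.3, -0.3]
width: 0.047
```

>>> step_arm(increments="0 0 0.2 0 0 0;0 0 0.1 0 0 0;0 0 0 0 0 0")

```text
time: 7.8
tool_pos: [0.5013, 0.4167, -0.0134]
ee_rot: [3.141, 0.0, 0.46]
wrist_force: [0.3, -0.4, -0.6]
width: 0.0471
```

The reported TCP height is −13 mm and there is still no contact. That fits the picture, where the fingertips sit about 30 mm above the reported TCP. I'll keep going down in small steps and watch the force.

>>> step_arm(increments="0 0 0.2 0 0 0;0 0 0.2 0 0 0;0 0 0 0 0 0")

```text
time: 8.1
tool_pos: [0.5012, 0.4166, -0.0177]
ee_rot: [3.141, 0.001, 0.46]
wrist_force: [-0.5, 0.4, -0.8]
width: 0.0473
```

>>> step_arm(increments="0 0 0.2 0 0 0;0 0 0.1 0 0 0;0 0 0 0 0 0")

```text
time: 8.4
tool_pos: [0.5013, 0.4166, -0.0205]
ee_rot: [3.141, 0.001, 0.46]
wrist_force: [1.0, 0.0, -0.3]
width: 0.047
```

>>> step_arm(increments="0 0 0.2 0 0 0;0 0 0 0 0 0")

```text
time: 8.6
tool_pos: [0.5013, 0.4167, -0.0225]
ee_rot: [3.141, 0.001, 0.46]
wrist_force: [0.1, 0.4, -0.7]
width: 0.0471
```

>>> step_arm(increments="0 0 0.15 0 0 0;0 0 0 0 0 0")

```text
time: 8.8
tool_pos: [0.5013, 0.4167, -0.0239]
ee_rot: [3.141, 0.0, 0.46]
wrist_force: [0.6, 0.8, 0.2]
width: 0.0472
```

>>> step_arm(increments="0 0 0.15 0 0 0;0 0 0 0 0 0")

```text
time: 9.0
tool_pos: [0.5013, 0.4167, -0.0254]
ee_rot: [3.141, 0.0, 0.46]
wrist_force: [1.1, -0.4, -0.8]
width: 0.0472
```

>>> step_arm(increments="0 0 0.15 0 0 0;0 0 0 0 0 0")

```text
time: 9.2
tool_pos: [0.5013, 0.4167, -0.0269]
ee_rot: [3.141, 0.0, 0.46]
wrist_force: [-0.5, -0.4, 0.4]
width: 0.0469
```

>>> step_arm(increments="0 0 0 0 0 0;0 0 0 0 0 0;0 0 0 0 0 0;0 0 0 0 0 0;0 0 0 0 0 0", claw=1)

```text
time: 9.7
tool_pos: [0.5015, 0.4168, -0.0266]
ee_rot: [3.141, -0.0, 0.46]
wrist_force: [-0.4, 0.4, -0.4]
width: 0.0155
```

>>> step_arm(increments="0 0 -0.2 0 0 0;0 0 -0.3 0 0 0;0 0 -0.5 0 0 0;0 0 -0.8 0 0 0;0 0 -1 0 0 0")

```text
time: 10.2
tool_pos: [0.5011, 0.4166, 0.0016]
ee_rot: [3.141, 0.001, 0.46]
wrist_force: [0.9, 0.6, -2.2]
width: 0.0154
```

>>> step_arm(increments="0 0 -1 0 0 0;0 0 -1 0 0 0;0 0 -1.2 0 0 0;0 0 -1 0 0 0;0 0 -0.5 0 0 0")

```text
time: 10.7
tool_pos: [0.5022, 0.4173, 0.0504]
ee_rot: [-3.141, -0.003, 0.46]
wrist_force: [-0.3, 0.0, -1.8]
width: 0.0152
```

```bash
cat > gt.py <<'E'
from fit import *
import sys
t,R=pose([tray[0],tray[1],.01,tray[3]-np.pi/2])
g=R@[.014,-.034,.008]+t; print(g)
go([g[0],g[1],float(sys.argv[1])],down(tray[3])); o=get_obs(); print(o["time"],o["width"],o["wrist_force"],o["wrist_torque"])
E
python3 gt.py .058;python3 - <<'E'
from h import *
f=lambda i:cv2.resize(i,None,fx=5,fy=5,interpolation=cv2.INTER_CUBIC)
cv2.imwrite("pics/m4.png",f(snapshot("scene")[205:275,162:272,::-1]))
E
```

```text
[0.53830299 0.23252093 0.018     ]
tcp [0.5022 0.4173 0.0504] d cm (tool) [-4.96 18.16 -0.78] rot [-0.001 -0.003  0.416]
10.7 0.015239621419662917 [-0.30001381  0.03033006 -1.76738168] [-0.09965124  0.05001347  0.00290547]
```

View pics/m4.png

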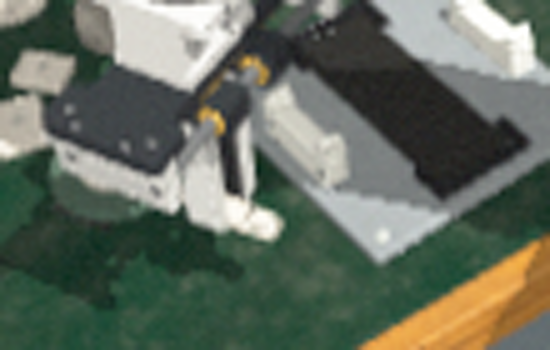

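>>> step_arm(increments="0 0 0 0 0 0.08;0 0 0 0 0 0.08;0 0 0 0 0 0.08;0 0 0 0 0 0.09;0 0 0 0 0 0.086")

```text
time: 11.25
tool_pos: [0.5011, 0.4166, 0.0477]
ee_rot: [3.141, 0.001, 0.04]
wrist_force: [0.3, 0.1, -2.9]
width: 0.0157
```

```bash
python3 gt.py .05
```

```text
[0.53830299 0.23252093 0.018     ]
tcp [0.5011 0.4166 0.0477] d cm (tool) [ 2.98 18.54 -0.22] rot [ 0.001  0.001 -0.003]
11.25 0.01568419697936646 [ 0.34886258  0.08203997 -2.91432274] [-0.04049954  0.11790313 -0.0137419 ]
```

>>> step_arm(increments="0.2 1 0 0 0 0;0.4 2 0 0 0 0;0.4 2.5 0 0 0 0;0.4 2.5 0 0 0 0;0.4 2.5 0 0 0 0")

```text
time: 11.75
tool_pos: [0.524, 0.3109, 0.048]
ee_rot: [3.141, 0.001, 0.046]
wrist_force: [0.6, -0.5, -2.0]
width: 0.0153
```

>>> step_arm(increments="0.4 2.5 0 0 0 0;0.4 2.5 0 0 0 0;0.2 2 0 0 0 0;0.2 1 0 0 0 0;0 0 0 0 0 0")

```text
time: 12.25
tool_pos: [0.5398, 0.2318, 0.0483]
ee_rot: [3.141, 0.0, 0.043]
wrist_force: [0.3, -0.6, -3.0]
width: 0.0158
```

```bash
python3 gt.py -.0168
python3 - <<'E'
from h import *
f=lambda i:cv2.resize(i,None,fx=5,fy=5,interpolation=cv2.INTER_CUBIC)
cv2.imwrite("pics/m5.png",f(snapshot("scene")[175:255,190:300,::-1]))
E
```

```text
[0.53830299 0.23252093 0.018     ]
tcp [0.5398 0.2318 0.0483] d cm (tool) [-0.14 -0.08  6.51] rot [ 0.     0.    -0.001]
12.25 0.015781025011497283 [ 0.33796846 -0.60470177 -3.00246726] [0.06658193 0.13426057 0.04817467]
```

View pics/m5.png

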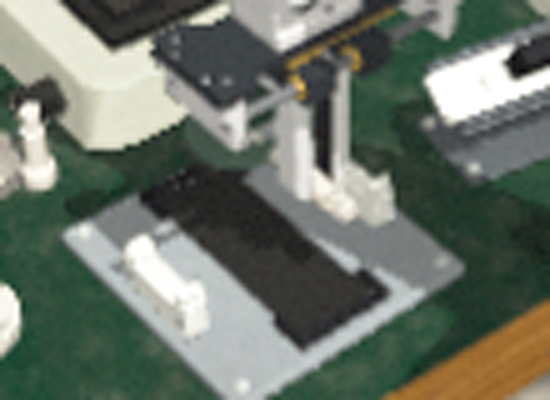

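>>> step_arm(increments="-0.1 -0.1 1 0 0 0;0 0 1.5 0 0 0;0 0 1.5 0 0 0;0 0 1 0 0 0;0 0 0.5 0 0 0")

```text
time: 12.8
tool_pos: [0.5367, 0.234, -0.0094]
ee_rot: [3.14, 0.004, 0.044]
wrist_force: [-0.3, 0.2, -1.6]
width: 0.0155
```

>>> step_arm(increments="0 0 0.2 0 0 0;0 0 0.2 0 0 0;0 0 0.1 0 0 0;0 0 0 0 0 0")

```text
time: 13.2
tool_pos: [0.5389, 0.2343, -0.0112]
ee_rot: [-3.141, -0.001, 0.044]
wrist_force: [-0.6, 0.2, -1.8]
width: 0.0156
```

>>> step_arm(increments="0 0 0.1 0 0 0;0 0 0.1 0 0 0;0 0 0.1 0 0 0;0 0 0 0 0 0")

```text
time: 13.6
tool_pos: [0.5385, 0.2342, -0.0147]
ee_rot: [3.141, -0.0, 0.044]
wrist_force: [-0.6, 0.7, -1.5]
width: 0.0154
```

>>> step_arm(increments="0 0.1 0.1 0 0 0;0 0 0 0 0 0")

```text
time: 13.8
tool_pos: [0.5387, 0.2332, -0.0156]
ee_rot: [3.142, -0.0, 0.044]
wrist_force: [0.2, -0.1, -1.2]
width: 0.0158
```

>>> step_arm(increments="0 0 0.1 0 0 0;0 0 0 0 0 0")

```text
time: 14.0
tool_pos: [0.5386, 0.2332, -0.0166]
ee_rot: [3.142, -0.0, 0.044]
wrist_force: [-0.1, -0.2, -0.6]
width: 0.0153
```

>>> step_arm(increments="0 0 0.1 0 0 0;0 0 0 0 0 0")

```text
time: 14.2
tool_pos: [0.5387, 0.2333, -0.0167]
ee_rot: [3.142, -0.001, 0.044]
wrist_force: [-2.2, -1.2, 2.6]
width: 0.0155
```

>>> step_arm(increments="0 0 0 0 0 0;0 0 0 0 0 0;0 0 0 0 0 0", claw=0.2)

```text
time: 14.5
tool_pos: [0.5387, 0.2333, -0.0178]
ee_rot: [-3.142, -0.0, 0.044]
wrist_force: [0.0, 0.1, -0.7]
width: 0.0353
```

>>> step_arm(increments="0 0 -0.5 0 0 0;0 0 -1 0 0 0;0 0 -2 0 0 0;0 0 -4 0 0 0;0 0 -4 0 0 0")

```text
time: 15.0
tool_pos: [0.538, 0.2331, 0.0986]
ee_rot: [3.141, 0.001, 0.044]
wrist_force: [0.2, 0.4, 0.6]
width: 0.0377
```

```bash
cat > gb.py <<'E'
from fit import *
import sys
# tool axes: z=-bar z, y=-bar x  (bar tilt a deg); TCP e (m) past grip point along tool z
back,a,off=map(float,sys.argv[1:4])
t,R=pose(bar,-np.radians(a)); 
tb,Rb=pose(bar,-np.radians(28))
Rt=np.c_[R[:,1],R[:,0],-R[:,2]]
g=Rb@[0,0,.032]+tb; print("rib",g, "tcp off",off)
# tip (real) = reported TCP - off*z ; want tip at g+ .0188*z? -> tip 12 mm past the rib point
print(np.linalg.det(Rt))
tcp=g+Rt[:,2]*(-back)+ (Rt[:,2]*(.010) ) + (Rt[:,2]*off if len(sys.argv)<5 else [0,0,-off])
go(tcp,Rt); o=get_obs(); print(o["time"],o["width"],o["joint_positions"].round(2))
E
python3 gb.py .1 28 .03;python3 gb.py .1 0 .03; python3 gb.py .1 28 .03 w
```

```text
rib [0.55126483 0.01487735 0.07853826] tcp off 0.03
1.0000000000000004
tcp [0.538  0.2331 0.0986] d cm (tool) [-2.4  21.33 -3.28] rot [-0.408  0.338 -1.351]
15.0 0.03771361180440872 [ 0.31  0.19  1.4  -0.    1.55  1.84]
rib [0.55126483 0.01487735 0.07853826] tcp off 0.03
1.0000000000000002
tcp [0.538  0.2331 0.0986] d cm (tool) [ 0.36 21.86 -3.98] rot [-0.000e+00  1.000e-03 -1.381e+00]
15.0 0.03771361180440872 [ 0.31  0.19  1.4  -0.    1.55  1.84]
rib [0.55126483 0.01487735 0.07853826] tcp off 0.03
1.0000000000000004
tcp [0.538  0.2331 0.0986] d cm (tool) [-3.78 21.06 -2.93] rot [-0.408  0.338 -1.351]
15.0 0.03771361180440872 [ 0.31  0.19  1.4  -0.    1.55  1.84]
```

>>> step_arm(increments="0 1.5 -2 0 0 0;0 3 -2 0 0 0;0 3.4 0 0 0 0;0.1 3.5 0 0 0 0;0.1 3.5 0 0 0 0", claw=-0.4)

```text
time: 15.5
tool_pos: [0.5474, 0.0833, 0.1389]
ee_rot: [3.141, -0.002, 0.044]
wrist_force: [-0.0, -0.2, -0.1]
width: 0.0655
```

>>> step_arm(increments="0.1 3.5 0 0 0 0;0.1 3.5 0 0 0 0;0 0 0 0 0 -0.14;0 0 0 0 0 -0.14;0 0 0 0 0 -0.14")

```text
time: 16.0
tool_pos: [0.5524, 0.014, 0.1385]
ee_rot: [3.141, -0.001, 0.468]
wrist_force: [0.5, 1.0, -0.3]
width: 0.0662
```

>>> step_arm(increments="0 0 0 0 0 -0.14;0 0 0 0 0 -0.14;0 0 0 0 0 -0.14;0 0 0 0 0 -0.14;0 0 0 0 0 -0.14")

```text
time: 16.5
tool_pos: [0.5524, 0.0146, 0.1385]
ee_rot: [3.14, -0.0, 1.17]
wrist_force: [1.4, 0.2, 0.6]
width: 0.0658
```

>>> step_arm(increments="0 0 0 0 0 -0.14;0 0 0 0 0 -0.12;0 0 0 0 0 0")

```text
time: 16.8
tool_pos: [0.5524, 0.0146, 0.1384]
ee_rot: [3.14, 0.0, 1.424]
wrist_force: [-1.0, -0.5, -0.1]
width: 0.0658
```

```bash
python3 gb.py .1 28 .03
```

```text
rib [0.55126483 0.01487735 0.07853826] tcp off 0.03
1.0000000000000004
tcp [0.5524 0.0146 0.1384] d cm (tool) [ 0.01 -2.93  0.68] rot [-0.487  0.    -0.001]
16.8 0.0658163811857701 [-0.08  0.1   1.42 -0.    1.62  0.07]
```

>>> step_arm(increments="0 -1.5 0 -0.08 0 0;0 -1.4 0 -0.1 0 0;0 0 0 -0.1 0 0;0 0 0 -0.1 0 0;0 0 0 -0.107 0 0")

```text
time: 17.3
tool_pos: [0.524, 0.0188, 0.1381]
ee_rot: [2.648, -0.002, 1.421]
wrist_force: [0.1, -0.1, 0.2]
width: 0.0656
```

>>> step_arm(increments="0 0 0 0 0 0;0 0 0 0 0 0")

```text
time: 17.5
tool_pos: [0.5235, 0.019, 0.1372]
ee_rot: [2.654, -0.001, 1.423]
wrist_force: [0.7, 0.3, 0.4]
width: 0.0658
```

```bash
python3 gb.py .1 28 .03
python3 - <<'E'
from fit import *
o=get_obs(); R=Ro.from_euler("xyz",o["ee_rot"]).as_matrix(); w=o["width"]; print(o["tool_pos"],o["ee_rot"])
def lines(im,n,off,s):
    for h,c in((0,(0,0,255)),(1,(255,255,0))):
      for d in(1,-1):
        q=np.array([[a,d*w/2,z-(.031 if h==0 else 0)] for a,z in((-.008,0),(.008,0),(.008,-.045),(-.008,-.045))])@R.T+o["tool_pos"]+[0,0,.031*h]
        q=(proj(n,q)-off+.5)*s-.5
        cv2.polylines(im,[q.round().astype(int)],True,c,1)
def crop(n,x0,x1,y0,y1,s):
    im=snapshot(n); cv2.imwrite(f"pics/{n}_t.png",im[:,:,::-1])
    im=cv2.resize(im[y0:y1,x0:x1,::-1],None,fx=s,fy=s,interpolation=cv2.INTER_CUBIC); return im
a=crop("scene",250,350,145,220,5); lines(a,"scene",[250,145],5)
b=crop("top",200,272,175,245,4)
box=lambda x0,x1,y0,y1,z:[[x0,y0,z],[x1,y0,z],[x1,y1,z],[x0,y1,z]]
t,Rm=pose([tray[0],tray[1],.01,tray[3]-np.pi/2])
for P in(box(-22,22,-1,71,12),box(6,22,-55,-21,8)):
    q=(proj("top",np.array(P)/1000@Rm.T+t)-[200,175]+.5)*4-.5; cv2.polylines(b,[q.round().astype(int)],True,(0,0,255),1)
c=np.zeros((375,800,3),np.uint8); c[:,:500]=a; c[:280,500:788]=b; cv2.imwrite("pics/b1.png",c)
E
```

```text
rib [0.55126483 0.01487735 0.07853826] tcp off 0.03
1.0000000000000004
tcp [0.5235 0.019  0.1372] d cm (tool) [ 0.   -0.27  0.5 ] rot [-0.001  0.    -0.002]
17.5 0.06579644642780835 [-0.03 -0.36  1.92 -0.06  1.09  0.13]
[0.52347914 0.01895635 0.13718067] [ 2.65431545e+00 -7.62922867e-04  1.42273186e+00]
```

View pics/b1.png

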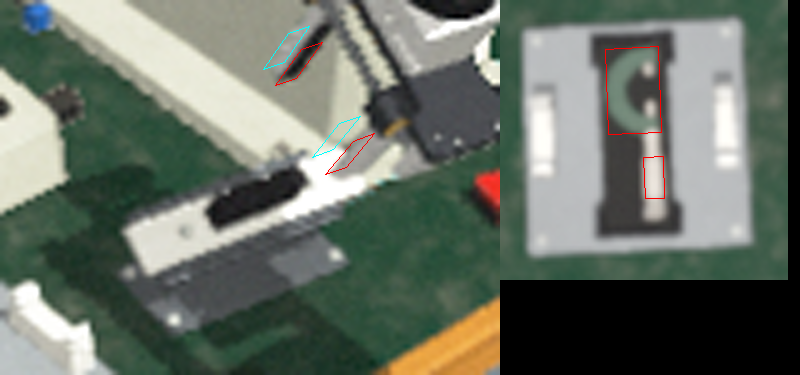

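>>> step_arm(increments="0 -0.25 1.5 0 0 0;0 0 2.5 0 0 0;0 0 2.5 0 0 0;0 0 1.5 0 0 0;0 0 1 0 0 0")

```text
time: 18.1
tool_pos: [0.5647, 0.0125, 0.0551]
ee_rot: [2.656, -0.0, 1.423]
wrist_force: [0.2, -0.6, 0.1]
width: 0.0658
```

>>> step_arm(increments="0 0 0.8 0 0 0;0 0 0.5 0 0 0;0 0 0.3 0 0 0;0 0 0 0 0 0")

```text
time: 18.5
tool_pos: [0.5706, 0.0119, 0.0416]
ee_rot: [2.654, 0.0, 1.424]
wrist_force: [0.2, -1.2, -0.1]
width: 0.0658
```

```bash
python3 gb.py 0 28 .034
```

```text
rib [0.55126483 0.01487735 0.07853826] tcp off 0.034
1.0000000000000004
tcp [0.5706 0.0119 0.0416] d cm (tool) [0.01 0.01 0.22] rot [-0.001  0.    -0.001]
18.5 0.06580352653083887 [-0.05 -0.16  1.97 -0.06  0.85  0.13]
```

>>> step_arm(increments="0 0 0.2 0 0 0;0 0 0 0 0 0;0 0 0 0 0 0;0 0 0 0 0 0;0 0 0 0 0 0", claw=0.5)

```text
time: 19.0
tool_pos: [0.5713, 0.0118, 0.0399]
ee_rot: [2.654, 0.0, 1.424]
wrist_force: [-0.4, -0.3, 0.3]
width: 0.0297
```

>>> step_arm(increments="0 0 0 0 0 0;0 0 0 0 0 0;0 0 0 0 0 0", claw=1)

```text
time: 19.3
tool_pos: [0.5725, 0.0116, 0.0407]
ee_rot: [2.652, 0.0, 1.424]
wrist_force: [3.1, -0.5, -0.7]
width: 0.0177
```

```bash
python3 - <<'E'
from fit import *
o=get_obs(); R0=Ro.from_euler("xyz",o["ee_rot"]).as_matrix(); t,R=pose(bar,-np.radians(28))
rel=R0.T@(t-o["tool_pos"]); print(rel, Ro.from_matrix(R0.T@R).as_matrix().round(3)); np.save("rel.npy",rel)
E
cat > gs.py <<'E'
from fit import *
import sys
rel=np.load("rel.npy"); rel[1]=0
Rb=pose([0,0,0,tray[3]])[1]; Rt=np.c_[Rb[:,1],Rb[:,0],-Rb[:,2]]
c=np.array([tray[0],tray[1],.032+float(sys.argv[1])])
go(c-Rt@rel,Rt); o=get_obs(); print(o["time"],o["width"],o["wrist_force"].round(1),o["wrist_torque"].round(2),o["joint_positions"].round(2))
E
```

```text
[ 0.00010404 -0.00123128 -0.01147384] [[ 0.     1.    -0.   ]
 [ 1.    -0.     0.001]
 [ 0.001 -0.    -1.   ]]
```

>>> step_arm(increments="0 0 -0.2 0 0 0;0 0 -0.4 0 0 0;0 0 -0.8 0 0 0;0 0 -1 0 0 0;0 0 -1 0 0 0")

```text
time: 19.8
tool_pos: [0.5533, 0.0143, 0.0681]
ee_rot: [2.659, 0.0, 1.424]
wrist_force: [0.1, 0.2, -3.4]
width: 0.0174
```

>>> step_arm(increments="0 0 -1 0 0 0;0 0 -1 0 0 0;0 0 -1 0 0 0;0 0 -0.8 0 0 0;0 0 -0.4 0 0 0")

```text
time: 20.3
tool_pos: [0.5362, 0.017, 0.1082]
ee_rot: [2.653, -0.0, 1.424]
wrist_force: [-0.6, 0.4, -3.1]
width: 0.0178
```

```bash
python3 gs.py .08
```

```text
tcp [0.5362 0.017  0.1082] d cm (tool) [23.35 -0.25  0.74] rot [ 0.487  0.046 -0.187]
20.3 0.017812707081350507 [-0.6  0.4 -3.1] [-0.01  0.49  0.01] [-0.04 -0.31  1.94 -0.06  1.02  0.13]
```

>>> step_arm(increments="0 0 -0.8 0.09 0 0;0 0 -0.8 0.1 0 0;0 0 0 0.1 0 0;0 0 0 0.1 0 0;0 0 0 0.097 0 0")

```text
time: 20.8
tool_pos: [0.5304, 0.0179, 0.1222]
ee_rot: [-3.141, -0.0, 1.424]
wrist_force: [-0.4, 0.2, -3.6]
width: 0.0176
```

>>> step_arm(increments="0 0 0 0 0 -0.06;0 0 0 0 0 -0.07;0 0 0 0 0 -0.06;0 0 0 0 0 0")

```text
time: 21.2
tool_pos: [0.53, 0.0179, 0.1211]
ee_rot: [3.141, 0.0, 1.614]
wrist_force: [-1.1, -0.1, -3.6]
width: 0.0178
```

```bash
python3 gs.py .08
```

```text
tcp [0.53   0.0179 0.1211] d cm (tool) [22.8   5.15  2.05] rot [ 0.001  0.    -0.001]
21.2 0.017786827017260583 [-1.1 -0.1 -3.6] [-0.05 -0.08  0.02] [-0.07  0.06  1.5  -0.    1.58 -0.12]
```

>>> step_arm(increments="1 0.3 0 0 0 0;2 0.5 0 0 0 0;3 0.7 0 0 0 0;3 0.7 0 0 0 0;3 0.7 0 0 0 0")

```text
time: 21.7
tool_pos: [0.5535, 0.141, 0.1214]
ee_rot: [3.141, -0.0, 1.613]
wrist_force: [1.4, -0.3, -4.4]
width: 0.0178
```

>>> step_arm(increments="3 0.7 0 0 0 0;3 0.7 0 0 0 0;2.5 0.5 0.5 0 0 0;1.5 0.3 0.5 0 0 0;0.7 0 0.5 0 0 0")

```text
time: 22.2
tool_pos: [0.5704, 0.2487, 0.1055]
ee_rot: [-3.141, 0.0, 1.615]
wrist_force: [-0.4, -0.0, -3.0]
width: 0.0179
```

>>> step_arm(increments="0 0 0.5 0 0 0;0 0 0 0 0 0")

```text
time: 22.4
tool_pos: [0.5697, 0.2458, 0.0998]
ee_rot: [-3.139, 0.002, 1.613]
wrist_force: [-0.6, -0.8, -4.7]
width: 0.0178
```

```bash
python3 gs.py .0
python3 - <<'E'
from fit import *
box=lambda x0,x1,y0,y1,z:[[x0,y0,z],[x1,y0,z],[x1,y1,z],[x0,y1,z]]
o=get_obs(); R=Ro.from_euler("xyz",o["ee_rot"]).as_matrix(); rel=np.load("rel.npy"); rel[1]=0
Rb=R@np.array([[0,1,0],[1,0,0],[0,0,-1.]]).T; tb=o["tool_pos"]+R@rel
f=[]
for n,(x0,x1,y0,y1) in(("scene",(215,295,170,245)),("top",(200,270,175,240))):
    im=cv2.resize(snapshot(n)[y0:y1,x0:x1,::-1],None,fx=5,fy=5,interpolation=cv2.INTER_CUBIC)
    cv2.imwrite(f"pics/raw_{n}.png",im)
    for P,Rr,t,c in((box(-18,18,-90,90,10),Rb,tb,(0,0,255)),(box(-33,33,67,83,32),pose(tray)[1],tray[:3],(255,255,0)),(box(-33,33,-83,-67,32),pose(tray)[1],tray[:3],(255,255,0))):
        q=(proj(n,np.array(P)/1000@Rr.T+t)-[x0,y0]+.5)*5-.5; cv2.polylines(im,[q.round().astype(int)],True,c,1)
    f.append(im)
c=np.zeros((375,750,3),np.uint8); c[:,:400]=f[0]; c[:325,400:]=f[1]; cv2.imwrite("pics/p1.png",c)
E
```

```text
tcp [0.5697 0.2458 0.0998] d cm (tool) [0.21 0.22 7.92] rot [-0.002  0.002 -0.001]
22.4 0.017798110413923224 [-0.6 -0.8 -4.7] [-0.07 -0.15 -0.02] [ 0.32  0.27  1.3  -0.    1.57  0.27]
```

>>> step_arm(increments="0.2 0.2 1 0 0 0;0 0 1.5 0 0 0;0 0 1.5 0 0 0;0 0 1 0 0 0;0 0 0.4 0 0 0")

```text
time: 23.0
tool_pos: [0.5708, 0.2484, 0.0442]
ee_rot: [-3.137, 0.001, 1.614]
wrist_force: [0.5, 0.6, -3.1]
width: 0.0179
```

>>> step_arm(increments="0 0 0.2 0 0 0;0 0 0.2 0 0 0;0 0 0 0 0 0")

```text
time: 23.3
tool_pos: [0.5727, 0.2492, 0.0436]
ee_rot: [3.141, -0.0, 1.614]
wrist_force: [-0.6, -0.9, -3.2]
width: 0.0178
```

```bash
python3 gs.py .0
```

```text
tcp [0.5727 0.2492 0.0436] d cm (tool) [-0.13 -0.11  2.31] rot [ 0.001 -0.    -0.   ]
23.3 0.017802342147917226 [-0.6 -0.9 -3.2] [-0.04 -0.07 -0.02] [ 0.32  0.31  1.37 -0.    1.46  0.28]
```

>>> step_arm(increments="-0.1 -0.1 0.3 0 0 0;0 0 0.3 0 0 0;0 0 0.2 0 0 0;0 0 0 0 0 0")

```text
time: 23.7
tool_pos: [0.5711, 0.2479, 0.0347]
ee_rot: [-3.141, 0.0, 1.614]
wrist_force: [0.2, -0.2, -3.6]
width: 0.0179
```

>>> step_arm(increments="0 0 0.2 0 0 0;0 0 0.2 0 0 0;0 0 0.2 0 0 0;0 0 0 0 0 0")

```text
time: 24.1
tool_pos: [0.5712, 0.2479, 0.0287]
ee_rot: [-3.141, 0.0, 1.614]
wrist_force: [-0.1, 1.0, -3.7]
width: 0.0178
```

>>> step_arm(increments="0 0 0.1 0 0 0;0 0 0.1 0 0 0;0 0 0.1 0 0 0;0 0 0 0 0 0")

```text
time: 24.5
tool_pos: [0.5713, 0.248, 0.026]
ee_rot: [-3.141, 0.0, 1.614]
wrist_force: [0.3, -0.2, -3.4]
width: 0.0176
```

```bash
python3 gs.py .0
```

```text
tcp [0.5713 0.248  0.026 ] d cm (tool) [-0.01  0.03  0.55] rot [-0.  0. -0.]
24.5 0.017618667429514283 [ 0.3 -0.2 -3.4] [-0.03 -0.09 -0.01] [ 0.32  0.32  1.39 -0.    1.43  0.28]
```

>>> step_arm(increments="0 0 0.1 0 0 0;0 0 0.1 0 0 0;0 0 0 0 0 0")

```text
time: 24.8
tool_pos: [0.5715, 0.248, 0.0242]
ee_rot: [3.142, 0.0, 1.614]
wrist_force: [0.7, 0.2, -4.0]
width: 0.0179
```

>>> step_arm(increments="0 0 0.1 0 0 0;0 0 0 0 0 0")

```text
time: 25.0
tool_pos: [0.5717, 0.248, 0.0232]
ee_rot: [3.141, 0.0, 1.614]
wrist_force: [1.0, -0.7, -2.9]
width: 0.0181
```

>>> step_arm(increments="0 0 0.1 0 0 0;0 0 0 0 0 0")

```text
time: 25.2
tool_pos: [0.5717, 0.248, 0.0221]
ee_rot: [3.141, -0.0, 1.614]
wrist_force: [0.3, 0.6, -3.2]
width: 0.018
```

>>> step_arm(increments="0 0 0.1 0 0 0;0 0 0 0 0 0")

```text
time: 25.4
tool_pos: [0.5717, 0.2481, 0.0212]
ee_rot: [3.141, -0.0, 1.614]
wrist_force: [0.4, 0.5, -3.7]
width: 0.0175
```

>>> step_arm(increments="0 0 0.1 0 0 0;0 0 0 0 0 0")

```text
time: 25.6
tool_pos: [0.5717, 0.248, 0.0202]
ee_rot: [3.141, 0.0, 1.614]
wrist_force: [1.0, 0.4, -3.2]
width: 0.0175
```

>>> step_arm(increments="0 0 0.1 0 0 0;0 0 0 0 0 0")

```text
time: 25.8
tool_pos: [0.5717, 0.2482, 0.0197]
ee_rot: [3.141, -0.0, 1.614]
wrist_force: [0.6, 0.4, -0.7]
width: 0.0181
```

>>> step_arm(increments="0 0 0.1 0 0 0;0 0 0 0 0 0")

```text
time: 26.0
tool_pos: [0.5718, 0.2482, 0.0196]
ee_rot: [3.14, -0.0, 1.614]
wrist_force: [-1.1, 0.1, 3.7]
width: 0.0178
```

>>> step_arm(increments="0 0 0 0 0 0;0 0 0 0 0 0;0 0 0 0 0 0;0 0 0 0 0 0", claw=0.1)

```text
time: 26.4
tool_pos: [0.5713, 0.2479, 0.0178]
ee_rot: [-3.141, 0.0, 1.614]
wrist_force: [-0.2, 0.2, -0.2]
width: 0.0413
```

>>> step_arm(increments="0 0 -0.5 0 0 0;0 0 -1 0 0 0;0 0 -2 0 0 0;0 0 -4 0 0 0;0 0 -4 0 0 0")

```text
time: 26.9
tool_pos: [0.571, 0.2479, 0.1345]
ee_rot: [-3.141, 0.0, 1.614]
wrist_force: [-0.1, -0.1, -0.2]
width: 0.0424
```

>>> step_arm(increments="-4 0 -2 0 0 0;-4 0 0 0 0 0;-4 0 0 0 0 0;-4 0 0 0 0 0;-4 0 0 0 0 0")

```text
time: 27.4
tool_pos: [0.5803, 0.0467, 0.1547]
ee_rot: [3.14, 0.0, 1.614]
wrist_force: [0.7, 0.1, 0.7]
width: 0.0426
```

>>> step_arm(increments="0 0 0 0 0 0;0 0 0 0 0 0")

```text
time: 27.6
tool_pos: [0.5804, 0.0476, 0.1542]
ee_rot: [3.14, -0.0, 1.612]
wrist_force: [-0.9, 1.0, -0.3]
width: 0.0422
```

Run:
```python
from fit import *
box=lambda x0,x1,y0,y1,z:[[x0,y0,z],[x1,y0,z],[x1,y1,z],[x0,y1,z]]
f=[]; t,R=pose(tray)
for n,(x0,x1,y0,y1) in(("scene",(205,285,180,255)),("top",(200,270,175,240))):
    im=cv2.resize(snapshot(n)[y0:y1,x0:x1,::-1],None,fx=5,fy=5,interpolation=cv2.INTER_CUBIC)
    for P,c in((box(-18,18,-90,90,42),(0,0,255)),(box(-9,9,-35,35,71),(255,0,255))):
        q=(proj(n,np.array(P)/1000@R.T+t)-[x0,y0]+.5)*5-.5; cv2.polylines(im,[q.round().astype(int)],True,c,1)
    f.append(im)
c=np.zeros((375,750,3),np.uint8); c[:,:400]=f[0]; c[:325,400:]=f[1]; cv2.imwrite("pics/p2.png",c)
```

```text
(no output)
```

View pics/p2.png

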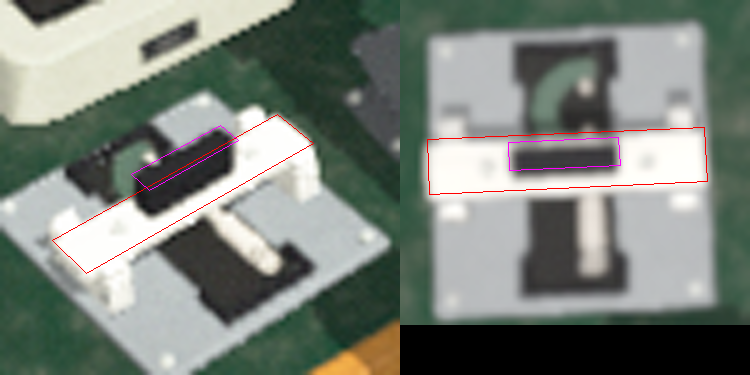

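The overlay shows the bar lying in both notches, with its outline within about 2 mm of the target. The micrometer is still in the nest under it, so I'm handing in.

```bash
python3 -c "
from bench import *
print(close_job())"
```

```text
the job is handed in; nothing more can be done
None
```

The micrometer is in the nest and the retaining bar is down across both supports. I handed the job in at about 28 s; it gives no verdict.

- **Micrometer:** Before the bar went on, the top view showed it within about 2 mm of the nest target and parallel to it. Contact on set-down was a few newtons.
- **Bar:** It touched down about 1 mm from the computed seat height, with about 7 N of contact. After release, both camera views showed it in both notches, rib up, within about 2 mm of the target outline. The gripper is clear of everything and the wrist force was about zero.
- **Bystanders:** I stayed well away from the turned shaft, test block and small case, but did not measure them again at the end.

**Disagreement:** The reported TCP lies about 3 cm beyond the real fingertips, along the tool axis. My first grasp closed empty above the thimble because of this, and the micrometer did not move. I then went down in small steps watching the force, and confirmed the offset from a picture with the tool tilted before gripping the bar.

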